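Gauge the milled channel and set the verdict

ROBOT

A 6-joint arm with a two-finger parallel gripper is mounted at the origin on the work surface. World frame = base frame: x ahead of the robot, y to its left, z up, the work surface at z = 0. Lengths are in m, angles in rad, forces in N, time in s.
With the tool pointing down it reaches from about 0.275 to 0.825 m from the base axis. Payload 5.2 kg.
Tool frame: the origin (TCP) lies at the very end of the fingers, on their centre line; the grasp point (between the pads) lies 19 mm behind it; z points along the fingers, y is the line along which they close (so a half turn about z gives the same grasp; the last joint's range is limited). The gripper opens to 93 mm and grips with 3 to 60 N. Pads are 15 mm wide; open, the fingers measure 128 mm over their backs; the gripper's body (75 mm by 188 mm) begins 65 mm behind the grasp point.
Start: joints at [0.986, 0.259, 1.535, -0, 1.348, -0.203], TCP at [0.205, 0.51, 0.219] pointing down, gripper open.
Joint ranges: [-3.14, 3.14], [-0.91, 2.08], [0.19, 2.58], [-1.22, 4.36], [0.22, 2.71], [-3.12, 3.12]. Speed limits (rad/s): [2.57, 2.57, 3.14, 3.14, 3.14, 3.14].

INTERFACE

Orientations are given as a 3x3 rotation matrix whose columns are the frame's x, y, z axes.
In Python, from plant import r, grip, solver, vision, job, get_clock, get_qpos, get_joint_velocities, get_joint_torque, get_eef_pos, get_tcp_rot, get_wrist_force, get_moment, get_finger_gap, get_finger_force gives the robot as it stands. Calls block until the motion is done:
- r.goto(position, orientation): joint-space move of the TCP to a pose.
- r.servo_line(position, vel=0.15, frame=None): straight line of the TCP; frame=None keeps the orientation; vel is the mean speed in m/s.
- r.move_j(angles): joint-space move.
- grip(opening): finger opening in m; the grip force is fixed at half the most; returns when the fingers have stopped.
- r.sleep(seconds).
- solver.inverse_kinematics(position, orientation): joint angles nearest the present ones, or None.
- vision.get_image(name): name is "side" or "top"; returns a dict with "img" (400x640x3 uint8, red, green, blue), "mtx" (3x3 intrinsics, pixels), "R" (3x3) and "t" (3): a world point X has camera coordinates R X + t. Camera axes: x right, y down, z forward; pixel columns grow to the right and rows downward; lengths in m; the calibration is good to about 2 mm. A picture is of the moment at which its call begins. There is no depth.
A pose or a line that the arm cannot do raises r.PlanningError and nothing moves.
- job.finish_job(): hands the job in; it is judged then, once.
Readings, each from a call of its own:
- get_clock(): time.
- get_qpos(): joint angles.
- get_joint_velocities(): joint speeds.
- get_joint_torque(): joint torques, N m.
- get_eef_pos(): TCP position.
- get_tcp_rot(): TCP orientation.
- get_wrist_force(): force on the tool from outside, world axes, zero at the start.
- get_moment(): the same for the moment, N m.
- get_finger_gap(): finger opening in m.
- get_finger_force(): force on a finger pad.
Only numpy, scipy, OpenCV 4.12 (cv2) and the standard library are available. Lean on these libraries where they do the work, as an engineer would, in place of code of your own. Each camera call takes 0.05 s, during which the arm holds its last target. There are 200 camera calls.

TASK

Check the milled channel in the aluminium plate: take the depth gauge from its stand, put its probe into the channel, press gently but firmly straight down until the gauge's base sits flat on the plate, keep the pressure on for a second, and leave the gauge standing there. Then push the black verdict slider all the way to the green end if the channel is at least 10 mm deep, or all the way to the red end if it is shallower. Leave the jar, the tip cleaner and the screwdriver where they are.

Things in the scene. Friction and masses are not known exactly. Their poses are not given: they have to be found in the camera images.
- gauge: Depth gauge, loose, 0.3 to 0.5 kg, standing upright on the stand. Origin: centre of its base's underside, z up. Flat steel base 34 (x) by 64 (y) by 6 mm; on it a black upright body 28 (x) by 24 (y) mm, from 6 to 78 mm up; steel cap 30 by 28 mm, 78 to 84 mm up. A round steel probe, 5 mm diameter with round end, sticks out of the base's centre, 18 mm below it when fully out.
- gauge_grip (a point): Middle of the gauge body, 55 mm above the gauge's origin, same axes: where to grip it, across y (24 mm) or x. Both x faces of the body carry a green band (14 to 22 mm above the origin) and an orange one (22 to 34 mm). A white pointer line at 14 mm rises with the probe: with the base flat, pointer in green = 10 mm deep or more, in orange = shallower.
- probe (a joint): How far the probe is pushed up into the gauge, m: 0 fully out (start), 0.020 the stop. Base flat on the plate, tip on the channel floor: depth = 0.018 - this. Spring 1 N + 0.1 N per mm, and a 5 N friction brake that keeps the reading: the probe gives way at 6 to 8 N (not below 4 N, nor under the gauge's weight) and stays in, so pushing it in outside the channel spoils the reading for good.
- probe_tip: The probe's part below the base. Origin on the probe's axis, level with the base's underside when the probe is fully out; the tip's end is 18 mm below this origin.
- gauge_foot: The gauge's flat steel base, 34 (x) by 64 (y) by 6 mm; origin at the centre of its underside. It sits flat when it carries some newtons itself, over the 6 to 8 N that the probe takes; it may not press on the plate with more than 20 N.
- plate: Black holder with two steel rods (along y past both ends, 17 mm high; clamps there 30 mm high), fixed, and clamped in it the workpiece: a bright aluminium plate 120 (x) by 90 (y) mm with a flat top and a milled channel along x. Origin: on the table below the holder's middle. The plate sits in the holder only roughly: see nominal.
- nominal (a point): Point of the holder, 45 mm above the table. The plate's top is level with it or up to 5 mm higher, and the channel's centre line passes up to 3.5 mm to either side of it (y): find it by feel or by eye. x runs along the channel, y across. Channel: 8 mm wide, straight, open at both ends, of even depth, 7 to 14 mm, different each time. Seat the gauge within 40 mm of this point along x.
- stand: Blue block 70 (x) by 90 (y) by 34 mm, fixed; origin at the centre of its underside. The gauge stands on its top, the probe hanging in a hole of 21 mm, 28 mm deep in the middle: lift straight up by 25 mm or more before moving sideways.
- verdict (a joint): Position of the verdict slider along its track, m: 0 at the red end, 0.080 at the green end; starts near the middle. Stays where it is left; takes about 2 N to slide.
- verdict_top (a point): Centre of the top of the black slider grip, 55 mm above the table. y points along the track to the green end. The grip is 28 (x) by 20 (y) by 40 mm tall, on a fixed aluminium track 40 mm wide, 130 mm long, 14 mm high; a green block 25 mm long, 12 mm high, lies past the track's +y end, a red one past its -y end.
- flux_jar: Amber jar, 40 mm diameter, 60 mm tall, loose; origin at the centre of its underside. Leave alone.
- tip_cleaner: Dark steel pot of 60 mm diameter with a brass ball of wool, 48 mm tall in all, loose; origin at the centre of its underside. Leave alone.
- screwdriver: Yellow screwdriver lying on the bench, 160 mm long along its x, 26 mm thick, loose; origin below its middle. Leave alone.
Mind the look-alikes: they are no part of the job. There is more than one size of the part that bears verdict; the job needs the larger. Of the things that look like the stand, take the one that is nearest to the robot's base at the start.

How it is judged:
By the outcome, as a careful person would: the job done as asked, in the order asked, and still so for the second after the job is handed in, with the robot touching nothing.
It also fails if it takes over 58 s, if anything falls off the work surface, if the arm or the gripper's body presses on something with over 40 N, if the wrist force passes 120 N, or if a joint passes its speed limit or range.

## Working session

There is one attempt and no reset: what is moved stays moved. The work goes in short steps, each a Python script; the robot and the scene stay as the last script left them, time stands still between calls to the robot, and variables do not carry over. Pictures are saved under pics/ and viewed, at most 10 in all, crops included, and the job is handed in when it is done.

```bash
ls; mkdir -p pics; python3 - <<'E'
from plant import *
import cv2,numpy as np
for n in("side","top"):
    d=vision.get_image(n); cv2.imwrite(f"pics/{n}0.png",d["img"][:,:,::-1]); print(n,d["mtx"],d["R"],d["t"], -d["R"].T@d["t"])
print(get_clock(),get_wrist_force())
E
```

```text
pics
side [[385.34009407   0.         314.90074128]
 [  0.         385.34009407 204.10779493]
 [  0.           0.           1.        ]] [[ 0.99902766 -0.04137194  0.01523462]
 [-0.01892274 -0.71448014 -0.69939979]
 [ 0.03982036  0.69843145 -0.71456829]] [-0.52296952  0.11718329  1.06928508] [ 0.48209913 -0.68473346  0.85400243]
top [[419.44990728   0.         323.50804715]
 [  0.         419.44990728 201.25652869]
 [  0.           0.           1.        ]] [[ 0.01837078 -0.99970561 -0.01584951]
 [-0.99328236 -0.01643677 -0.11454247]
 [ 0.11424823  0.01784727 -0.99329191]] [0.03197003 0.52529817 0.98934426] [0.40815127 0.02293772 1.04338331]
0.1 [ 0.34157924 -0.44904443 -0.50044094]
```

View pics/top0.png

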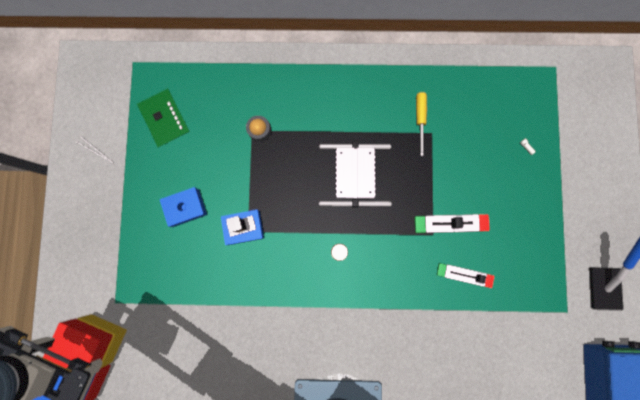

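View pics/side0.png

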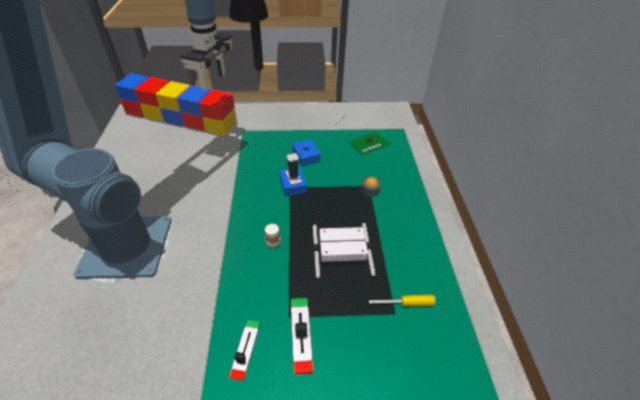

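Stand candidates in the top view are the blue blocks at (241,227), with the gauge on it, and (182,207). The first is nearer the base at about (340,400), and it carries the gauge. Slider candidates are (452,224), longer, and (466,275), smaller; the job needs the first. I'll confirm both in one enlarged crop.

```bash
cat > h.py <<'E'
from plant import *
import cv2,numpy as np
def ray(d,uv,z):
    c=-d["R"].T@d["t"]; v=d["R"].T@np.linalg.inv(d["mtx"])@np.array([uv[0],uv[1],1.]); return c+v*(z-c[2])/v[2]
def proj(d,X):
    p=d["mtx"]@(d["R"]@np.array(X)+d["t"]); return p[:2]/p[2]
def blobs(mask,amin=15):
    n,l,s,c=cv2.connectedComponentsWithStats(mask.astype(np.uint8),connectivity=4)
    return [(l==i) for i in range(1,n) if s[i,4]>=amin]
def rect(d,m,z):
    cs,_=cv2.findContours(m.astype(np.uint8),cv2.RETR_EXTERNAL,cv2.CHAIN_APPROX_NONE)
    c=max(cs,key=cv2.contourArea)[:,0]
    P=np.array([ray(d,p,z)[:2] for p in c])*1000
    return cv2.minAreaRect(P.astype(np.float32))
def down(yaw): # tool y axis at angle yaw in world, z down
    y=np.array([np.cos(yaw),np.sin(yaw),0]);z=np.array([0,0,-1.]);return np.column_stack([np.cross(y,z),y,z])
E
python3 - <<'E'
from h import *
T=vision.get_image("top");S=vision.get_image("side")
def crop(d,x,y,w,h,k): return cv2.resize(d["img"][y:y+h,x:x+w,::-1],(w*k,h*k),interpolation=cv2.INTER_CUBIC)
a=np.vstack([np.hstack([crop(T,205,195,80,60,5),crop(S,265,145,80,60,5)]),np.hstack([crop(T,415,205,80,60,5),crop(S,305,215,80,60,5)])])
cv2.imwrite("pics/c1.png",a[:600,:800])
hsv=cv2.cvtColor(T["img"],cv2.COLOR_RGB2HSV)
H,s,v=[hsv[...,i].astype(int) for i in range(3)]
for nm,m,z in [("blue",(H>100)&(H<125)&(s>150)&(v>80),.034),("white",(s<60)&(v>170),.0475),("red",((H<6)|(H>174))&(s>150),.012),("green",(H>50)&(H<68)&(s>150)&(v>120),.012)]:
    for b in blobs(m):
        ys,xs=np.where(b)
        if 110<xs.mean()<570 and 70<ys.mean()<310:
            print(nm,xs.mean().round(1),ys.mean().round(1),b.sum(),[np.round(q,1) for q in rect(T,b,z)])
E
```

```text
blue 182.5 206.6 1207 [array([505.7, 383.6]), array([74.5, 97.9]), np.float64(20.7)]
blue 243.0 228.8 619 [array([458.8, 237.5]), array([71.6, 94.2]), np.float64(11.6)]
white 336.4 204.3 93366 [array([514.1,  69.9]), array([1603.7,  878.8]), np.float64(90.0)]
white 421.5 139.0 62 [array([ 678.6, -193.8]), array([ 2.4, 74.5]), np.float64(89.5)]
white 527.9 145.9 85 [array([ 664.8, -450.2]), array([39.2, 14.3]), np.float64(39.5)]
white 355.0 170.1 2133 [array([597.7, -33.8]), array([127.2, 169.5]), np.float64(0.8)]
white 335.7 203.1 101 [array([517.8,  13.3]), array([ 7.2, 76.4]), np.float64(0.9)]
white 375.0 203.3 109 [array([519.3, -80.8]), array([ 7.2, 73.8]), np.float64(0.9)]
white 451.0 223.3 701 [array([ 475.4, -263.2]), array([ 41.2, 126.3]), np.float64(2.5)]
white 238.8 225.0 309 [array([465.6, 237.7]), array([43.1, 64.1]), np.float64(17.4)]
white 339.1 251.9 234 [array([403. ,   2.1]), array([37.4, 37.7]), np.float64(0.9)]
white 462.3 274.5 425 [array([ 355.1, -292.1]), array([94.1, 31.6]), np.float64(77.9)]
white 131.6 305.5 33 [array([268.6, 485.7]), array([ 9.2, 21.2]), np.float64(1.2)]
red 483.9 222.6 142 [array([ 481. , -352.1]), array([19.5, 37.5]), np.float64(88.6)]
red 489.2 280.7 85 [array([ 341.1, -360.5]), array([17.2, 28.5]), np.float64(77.1)]
```

View pics/c1.png

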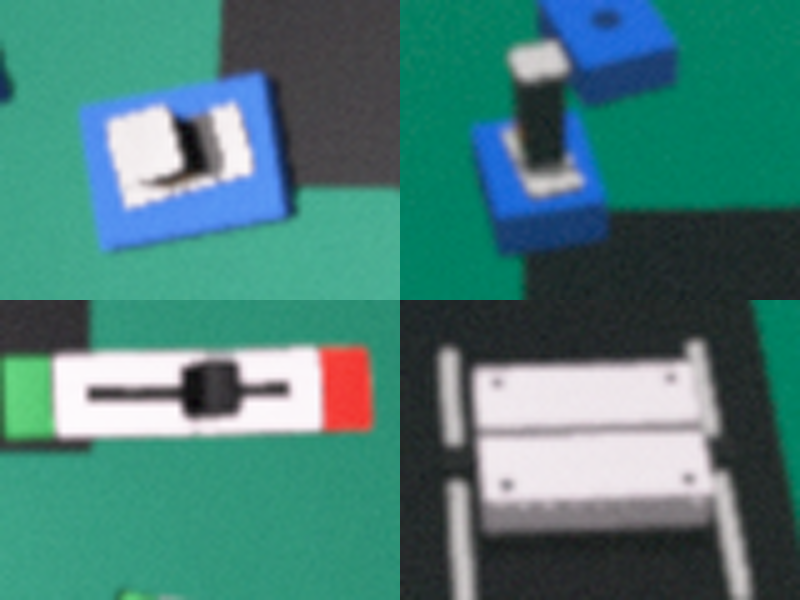

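The crop confirms it. The gauge stands on the block at (241,227), turned about 12–15°, and the larger slider with its black grip is at (457,223). In the side view the channel is the dark line at about row 241. Next I'll work out the numbers.

```bash
python3 - <<'E'
from h import *
T=vision.get_image("top");S=vision.get_image("side")
A,B,C=[ray(T,p,.040)[:2]*1000 for p in [(252.4,215.6),(255.6,230),(230,236.6)]]
print("base",A,B,C,"ctr",(A+C)/2,"AB",A-B,"CB",C-B,np.degrees(np.arctan2(*(A-B)[::-1])),np.degrees(np.arctan2(*(C-B)[::-1]))-90)
cap=[ray(T,(205+x/5,195+y/5),.118)[:2]*1000 for x,y in [(107,120),(168,103),(185,170)]]
print("cap",cap,(cap[0]+cap[2])/2)
# plate profiles
def samp(d,X,Y,z):
    P=np.stack([X,Y,np.full_like(X,z)],-1)@d["R"].T+d["t"]; p=P@d["mtx"].T; p=(p[...,:2]/p[...,2:]).astype(np.float32)
    return cv2.remap(d["img"].mean(2).astype(np.float32),p[...,0],p[...,1],cv2.INTER_LINEAR)
for nm,d in(("top",T),("side",S)):
  for z in(.0475,):
    for x0,x1 in((.55,.58),(.585,.615),(.62,.65)):
        y=np.arange(-.09,.025,.001);X,Y=np.meshgrid(np.arange(x0,x1,.001),y)
        p=samp(d,X,Y,z).mean(1); 
        print(nm,x0,"edges",[(round(y[i]*1000,1),int(p[i+1]-p[i])) for i in range(len(p)-1) if abs(p[i+1]-p[i])>15])
        i=slice(30,80); print("  dip:",[int(v) for v in p[i]][::1])
    y=-.06;X,Y=np.meshgrid(np.arange(.5,.7,.002),np.arange(-.065,-.045,.002)); p=samp(d,X,Y,.0475).mean(0); print(nm,"along x",[int(v) for v in p])
# slider
hsv=cv2.cvtColor(T["img"],cv2.COLOR_RGB2HSV);g=T["img"].max(2)
for m in blobs((g<70)&(np.indices(g.shape)[1]>418)&(np.indices(g.shape)[1]<500)&(np.indices(g.shape)[0]>205)&(np.indices(g.shape)[0]<245)): print("blk",np.argwhere(m).mean(0),m.sum(),rect(T,m,.055))
hs=[hsv[...,i].astype(int) for i in range(3)]
m=(hs[0]>52)&(hs[0]<72)&(hs[1]>100)&(hs[2]>150)
for b in blobs(m,30): print("green",np.argwhere(b).mean(0),b.sum(),rect(T,b,.012))
E
```

```text
base [486.00654437 211.36402666] [451.56710291 202.36868053] [434.7138333  263.21602832] ctr [460.36018883 237.29002749] AB [34.43944145  8.99534613] CB [-16.85326962  60.84734779] 14.638231238399225 15.481467205071098
cap [array([471.40650231, 254.26465942]), array([479.42929672, 227.42756867]), array([449.86746723, 218.64886953])] [460.63698477 236.45676448]
top 0.55 edges [(np.float64(-84.0), 26), (np.float64(-83.0), 26), (np.float64(-82.0), 37), (np.float64(-81.0), 39), (np.float64(-80.0), 27), (np.float64(9.0), -16), (np.float64(10.0), -20), (np.float64(11.0), -28), (np.float64(12.0), -39), (np.float64(13.0), -38), (np.float64(14.0), -17), (np.float64(15.0), -16)]
  dip: [252, 252, 252, 252, 252, 252, 252, 252, 252, 253, 253, 253, 253, 253, 252, 252, 252, 252, 252, 251, 250, 248, 249, 250, 251, 252, 252, 252, 252, 252, 252, 252, 252, 252, 252, 252, 252, 253, 253, 253, 253, 253, 253, 253, 253, 253, 253, 253, 253, 253]
top 0.585 edges [(np.float64(-84.0), 20), (np.float64(-83.0), 20), (np.float64(-82.0), 33), (np.float64(-81.0), 39), (np.float64(-80.0), 33), (np.float64(-79.0), 18
[... 3162 characters left out ...]
, 233, 233, 233, 233, 233, 232, 231, 230, 230, 231, 231, 228, 210, 172, 122, 83, 62, 54, 49, 45, 43, 42, 40, 40, 39, 39, 39, 40, 38, 38, 39, 41, 45, 54, 66]
blk [209.89473684 424.88596491] 114 ((505.05670166015625, -198.96417236328125), (18.94404411315918, 28.677188873291016), 0.9584470391273499)
blk [222.31632653 456.56122449] 98 ((477.5497741699219, -271.9414367675781), (21.114843368530273, 29.94175910949707), 10.453008651733398)
green [224. 420.] 135 ((474.61676025390625, -196.0955810546875), (19.572172164916992, 34.81331253051758), 89.61054992675781)
green [269.49382716 441.39506173] 81 ((365.3182067871094, -247.0311279296875), (16.855257034301758, 26.634653091430664), 89.16056060791016)
```

```bash
python3 - <<'E'
from h import *
yw=np.radians(105)
R=down(yw)
if R[:,1]@get_tcp_rot()[:,1]<0: R=down(yw-np.pi)
print(get_clock(),get_tcp_rot().round(2).tolist())
r.goto([.4605,.237,.150],R); print(get_clock())
r.servo_line([.4605,.237,.070],vel=.15); print(get_clock(),get_wrist_force().round(2),get_eef_pos())
d=vision.get_image("side");cv2.imwrite("pics/g1.png",cv2.resize(d["img"][100:220,230:390,::-1],None,fx=4,fy=4))
g=grip(0.0); print(g,get_clock(),get_finger_gap(),get_finger_force(),get_wrist_force().round(2),get_qpos().round(2))
r.servo_line([.4605,.237,.110],vel=.15); print(get_clock(),get_finger_gap(),get_wrist_force().round(2))
d=vision.get_image("side");cv2.imwrite("pics/g2.png",cv2.resize(d["img"][100:220,230:390,::-1],None,fx=4,fy=4))
E
```

```text
0.3 [[-0.93, 0.37, -0.0], [0.37, 0.93, -0.0], [0.0, -0.0, -1.0]]
1.7167
2.4 [ 0.23 -0.73  0.87] [0.46083279 0.2375452  0.07054327]
False 3.4917 0.027373545238622635 29.80219066143036 [0.3  1.1  0.04] [ 0.26  0.35  1.81  0.    0.98 -1.57]
3.9083 0.027405677580167286 [ 0.35  0.02 -4.62]
```

View pics/g2.png

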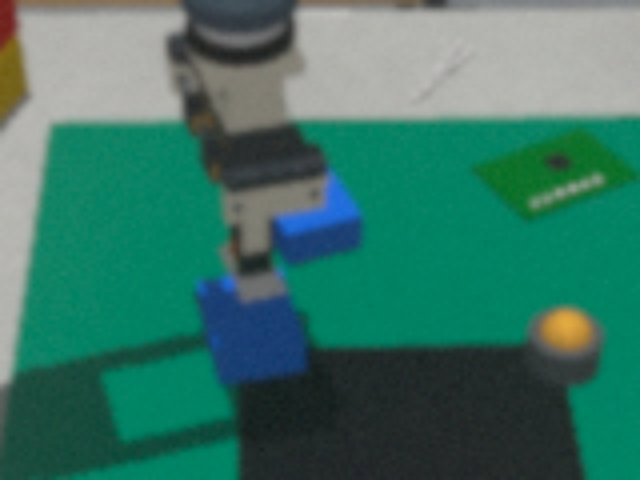

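```bash
cat >> h.py <<'E'
def fz(n=4):
    s=0
    for _ in range(n): s+=get_wrist_force(); r.sleep(.01)
    return s/n
def descend(zend,step,thr,vel=.02,f0=None,verbose=True):
    "lower in small steps until upward force rises by thr"
    f0=fz() if f0 is None else f0
    p=np.array(get_cmd()) ; log=[]
    while p[2]>zend:
        p[2]-=step; r.servo_line(p.tolist(),vel=vel); f=fz(2)-f0; log.append((round(get_eef_pos()[2]*1000,2),round(f[2],1),round(f[1],1)))
        if f[2]>thr: set_cmd(p); return True,p[2],f,log
    set_cmd(p); return False,p[2],f,log
import json
def set_cmd(p): json.dump(list(map(float,p)),open("cmd.json","w"))
def get_cmd(): return json.load(open("cmd.json"))
def line(p,vel=.15,frame=None): r.servo_line(list(p),vel=vel,frame=frame) ; set_cmd(p)
E
python3 - <<'E'
from h import *
line([.4605,.237,.150],.2)
R=down(np.radians(90.9))
if R[:,1]@get_tcp_rot()[:,1]<0: R=down(np.radians(-89.1))
r.goto([.597,-.035,.150],R); print(get_clock())
line([.597,-.035,.116],.15)
print(get_clock(),get_eef_pos(),get_finger_gap(),fz())
for n in("side","top"):
    d=vision.get_image(n);u,v=map(int,proj(d,[.597,-.035,.08]));cv2.imwrite(f"pics/o_{n}.png",cv2.resize(d["img"][v-50:v+50,u-65:u+65,::-1],None,fx=6,fy=6,interpolation=cv2.INTER_CUBIC))
ok,z,f,log=descend(.1125,.0005,1.5)
print(ok,z,f,log,get_clock())
E
```

```text
5.475
5.85 [ 0.59626111 -0.03343463  0.11568278] 0.02753013355721901 [-0.12411666 -0.14057537 -3.51810639]
False 0.1125 [ 0.35845555  0.30330304 -0.59567699] [(np.float64(115.95), np.float64(-0.2), np.float64(0.2)), (np.float64(115.0), np.float64(-0.2), np.float64(-0.1)), (np.float64(114.42), np.float64(-0.2), np.float64(1.0)), (np.float64(113.96), np.float64(0.1), np.float64(0.9)), (np.float64(113.45), np.float64(-0.3), np.float64(0.5)), (np.float64(112.96), np.float64(-0.3), np.float64(0.5)), (np.float64(112.47), np.float64(-0.6), np.float64(0.3))] 7.8833
```

View pics/o_side.png

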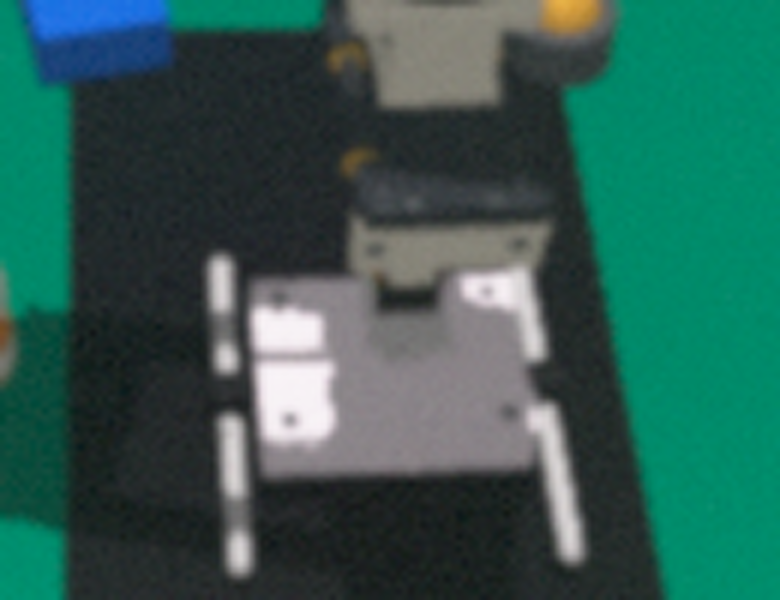

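```bash
python3 - <<'E'
from h import *
line([.597,-.035,.1055],.05); r.sleep(.15)
p=[get_eef_pos() for _ in range(5)]; print(np.mean(p,0).round(4)); 
ok,z,f,log=descend(.0965,.0005,1.8)
print(ok,z,f,[tuple(map(float,l)) for l in log],get_clock(), np.mean([get_eef_pos() for _ in range(5)],0).round(4))
E
```

```text
[ 0.597  -0.035   0.1055]
False 0.09649999999999999 [ 0.64827514  0.35161896 -0.54155404] [(105.05, 0.2, 0.5), (104.47, 0.2, 1.0), (103.95, -0.1, 1.0), (103.45, -0.1, 0.7), (102.96, -0.7, 0.5), (102.44, 0.2, 1.0), (101.97, -0.8, 0.9), (101.49, -0.5, 0.3), (100.97, -0.3, 0.2), (100.45, 0.2, 0.9), (99.97, -0.1, 0.3), (99.44, -0.1, 0.9), (98.95, 0.6, 0.5), (98.46, 0.2, 0.2), (97.98, -0.2, 0.6), (97.44, 0.3, 0.2), (96.96, 0.4, 0.8), (96.46, -0.5, 0.4)] 13.1583 [ 0.597  -0.035   0.0965]
```

```bash
python3 - <<'E'
from h import *
f0=fz(8)
ok,z,f,log=descend(.083,.0005,2.5,f0=f0)
print(f0,ok,z,f,[tuple(map(float,l)) for l in log[-8:]],get_clock(),get_finger_gap())
np.save("f0.npy",f0)
E
```

```text
[ 0.00886074 -0.15908142 -3.8592095 ] True 0.09049999999999998 [0.24491873 0.01835472 2.78503753] [(93.96, 0.2, 0.0), (93.46, 0.0, 0.2), (92.96, -0.0, -0.0), (92.45, -0.1, 0.1), (91.95, -0.6, 0.5), (91.47, 0.0, 0.2), (91.11, 1.1, 0.1), (90.87, 2.8, 0.0)] 16.425 0.02776259223175152
```

```bash
python3 - <<'E'
from h import *
f0=np.load("f0.npy")
ok,z,f,log=descend(.079,.0005,10.5,f0=f0)
print(ok,z,f,[tuple(map(float,l)) for l in log],get_clock(),get_finger_gap())
E
```

```text
True 0.08099999999999997 [-1.60847741  1.6038747  11.07104478] [(90.51, 5.4, 0.3), (89.69, 6.5, -0.0), (89.01, 6.2, 0.3), (88.44, 5.9, 0.3), (87.94, 5.4, 0.3), (87.46, 6.1, 0.8), (86.98, 6.2, 0.5), (86.48, 5.9, 0.1), (85.94, 6.1, 0.4), (85.44, 6.3, 0.2), (84.98, 6.9, -0.0), (84.47, 7.2, -0.4), (83.98, 6.7, 0.2), (83.46, 7.4, -0.2), (82.98, 6.5, -0.1), (82.48, 7.2, 0.5), (81.99, 7.4, 0.6), (81.88, 9.2, 0.3), (81.8, 11.1, 1.6)] 21.4917 0.02763451240639516
```

```bash
python3 - <<'E'
from h import *
f0=np.load("f0.npy"); p=get_cmd()
f=fz(4)-f0; print(f.round(1))
while f[2]<13.5:
    p[2]-=.0002; line(p,.02); f=fz(4)-f0
    print(get_clock(),f.round(1),get_eef_pos().round(5))
L=[]
for i in range(13):
    r.sleep(.07); L.append(round(float((fz(2)-f0)[2]),1))
print("hold",L,get_clock(),get_moment().round(2))
# unload
for i in range(8):
    p[2]+=.0004; line(p,.03); f=fz(4)-f0; print(round(p[2]*1000,2),f.round(1),(get_eef_pos()*1000).round(2))
    if f[2]<5: break
print(get_clock())
E
```

```text
[-1.6  1.2 11.4]
21.8083 [-1.4  1.  12.2] [ 0.59742 -0.03495  0.08179]
22.0917 [-1.8  0.7 13.2] [ 0.59748 -0.03494  0.08175]
22.375 [-2.3  1.2 13.8] [ 0.59756 -0.03498  0.08174]
hold [14.5, 14.1, 13.8, 14.1, 14.6, 14.6, 14.2, 14.0, 14.5, 14.7, 13.9, 14.0, 14.1] 23.4583 [ 0.13  0.31 -0.05]
80.8 [-1.6  0.8 12.2] [597.39 -34.96  81.76]
81.2 [-0.9  1.1 10.4] [597.22 -34.94  81.81]
81.6 [-1.   1.   9.2] [597.14 -34.94  81.86]
82.0 [-0.   0.9  7.6] [596.97 -34.98  81.9 ]
82.4 [0.1 0.1 4. ] [596.76 -34.99  82.01]
24.875
```

```bash
python3 - <<'E'
from h import *
grip(.06); p=get_cmd(); print(get_clock(),fz())
line([p[0],p[1],.19],.2)
# move aside towards slider (tool y along world x)
R=down(np.radians(1.5))
if R[:,1]@get_tcp_rot()[:,1]<-0.3: R=down(np.radians(181.5))
r.goto([.476,-.270,.15],R); print(get_clock(),get_qpos().round(2),fz())
out=[]
for n,z in(("side",.09),("top",.08)):
    d=vision.get_image(n);u,v=map(int,proj(d,[.597,-.035,z])); out.append(cv2.resize(d["img"][v-37:v+37,u-32:u+32,::-1],None,fx=6,fy=6,interpolation=cv2.INTER_CUBIC))
    cv2.imwrite(f"pics/after_{n}.png",d["img"][:,:,::-1])
cv2.imwrite("pics/af.png",np.hstack(out))
E
```

```text
25.6 [0.14446484 0.3320989  0.27389851]
27.3667 [-0.72  0.31  1.64  0.    1.19 -0.75] [0.21350991 0.52215546 0.02576556]
```

View pics/af.png

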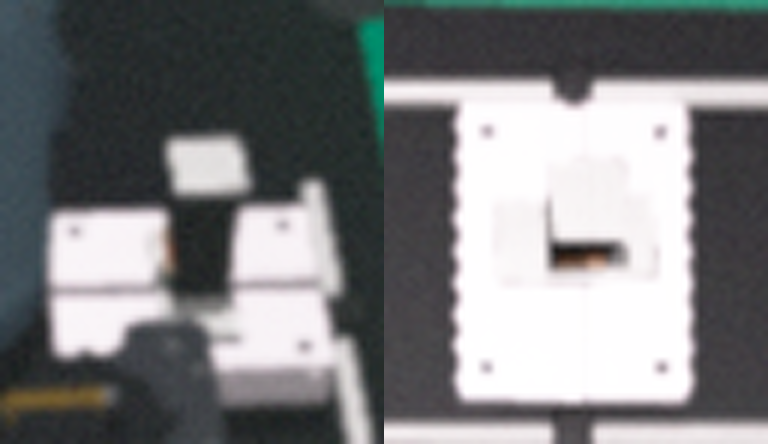

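The gauge stands upright on the plate with its probe in the channel. The probe was pushed in about 9 mm (felt contacts at 91.25 and 82.1 mm), so the depth is about 8.9 mm, under 10 mm: red end.

```bash
python3 - <<'E'
from h import *
R=down(np.radians(2.35))
if R[:,1]@get_tcp_rot()[:,1]<0: R=down(np.radians(182.35))
c=np.array([.4777,-.272]);u=np.array([.041,-.99916])
r.goto([*c,.11],R)
line([*c,.032],.12); print(get_clock(),fz())
grip(0.0); print(get_clock(),get_finger_gap()); r.sleep(.1); f0=fz(6); print(f0)
s=.028; line([*(c+u*s),.032],.05); print(get_clock(),(fz()-f0).round(1))
while s<.055:
    s+=.001; line([*(c+u*s),.032],.04); f=fz(2)-f0; e=get_eef_pos()
    print(round(s,3),float(-(f[:2]@u)).__round__(1),round(float((e[:2]-c)@u)*1000,2))
    if -(f[:2]@u)>12: break
print(get_clock())
E
```

```text
28.5833 [0.36148078 0.35796488 0.39629618]
29.2333 0.027696223499680296
[ 5.42149997  0.72380866 -1.39180367]
30.0917 [-0.1 -1.9 -0.8]
0.029 -0.1 29.46
0.03 0.0 30.27
0.031 0.0 31.18
0.032 1.0 32.16
0.033 0.9 33.15
0.034 0.7 34.14
0.035 0.6 35.17
0.036 1.8 35.59
0.037 5.0 35.66
0.038 7.8 35.7
0.039 10.3 35.79
0.04 13.2 35.87
33.325
```

```bash
python3 - <<'E'
from h import *
c=np.array([.4777,-.272]);u=np.array([.041,-.99916])
line([*(c+u*.0365),.032],.05)
grip(.06); line([*(c+u*.0365),.17],.2)
R=get_tcp_rot(); r.goto([.35,-.10,.25],R); print(get_clock(),fz())
out=[]
for n,X in(("side",[.597,-.035,.08]),("top",[.597,-.035,.08]),("top",[.478,-.29,.03])):
    d=vision.get_image(n);a,b=map(int,proj(d,X)); out.append(cv2.resize(d["img"][b-40:b+40,a-42:a+42,::-1],None,fx=3 if 0 else 3,fy=3,interpolation=cv2.INTER_CUBIC))
cv2.imwrite("pics/fin.png",np.hstack(out))
E
```

```text
36.15 [ 0.31807148 -0.49229965  0.20152676]
```

View pics/fin.png

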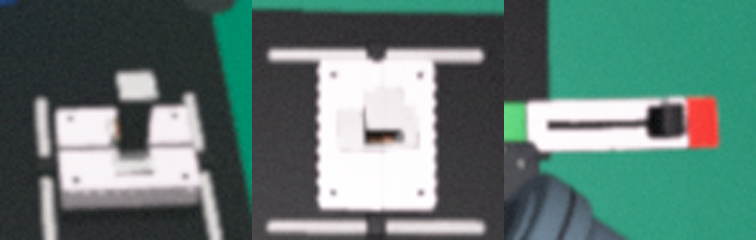

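The gauge is standing on the plate and the slider sits against the red end (crop pixel about (665,120)). The arm is clear, so I'm handing in.

```bash
python3 -c "
from plant import *
print(job.finish_job(),get_clock())"
```

```text
the job is handed in; nothing more can be done
the job is handed in; nothing more can be done
```

Job handed in: the gauge is left standing in the channel, which measured about 8.9 mm deep by feel (the pointer was too small to read in the pictures), so the verdict slider is at the red end, with about 36 s on the clock.

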